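# Close the end stop on a row of stock bins

### The arm

A 6-joint arm with a two-finger parallel gripper is mounted at the origin on the work surface. World frame = base frame: x ahead of the robot, y to its left, z up, the work surface at z = 0. Lengths are in m, angles in rad, forces in N, time in s.
With the tool pointing down it reaches from about 0.3 to 0.775 m from the base axis. Payload 14.6 kg.
Tool frame: the origin (TCP) lies midway between the tips of the shut fingers; the grasp point (between the pads) lies 19 mm behind it; z points along the fingers, y is the direction in which the jaws open and shut (so a half turn about z gives the same grasp; the last joint's range is limited). The gripper opens to 94 mm and grips with 3 to 60 N. Pads are 16 mm wide; open, the fingers measure 119 mm over their backs; the gripper's body (75 mm by 177 mm) begins 78 mm behind the grasp point.
Start: joints at [-1.23, 0.3, 1.521, -0, 1.321, -0.067], TCP at [0.218, -0.505, 0.205] pointing down, gripper open.
Joint ranges: [-3.03, 3.03], [-0.79, 2.21], [0.23, 2.52], [-1.04, 4.18], [0, 3.07], [-2.55, 2.55]. Speed limits (rad/s): [2.22, 2.22, 2.57, 3.14, 3.14, 3.14].

### API

Orientations are given as [roll, pitch, yaw] about the fixed x, y, z axes, in that order (R = Rz(yaw) Ry(pitch) Rx(roll)).
In Python, from station import readout, imaging, job gives the robot as it stands.
- The arm moves only by the tool arm_command, never from a script. Its argument "increments" is a list of rows, each an object with "gripper": the opening, from 0 (shut) to 1 (fully open); "slide": the shift along the world's x, y, z in m, a list of three; "yaw": the turn about the world's z in rad. A call has 1 to 8 rows; each row is the pose to reach, as a shift and turn from the pose commanded when the call began; what a row does not reach only later rows make up. A row lasts 1/8 s, in which the tool goes at most 62.5 mm and 10.7 degrees, less where a joint would pass 70% of its speed; a pose out of reach is approached as far as the arm can. A call with a gripper value outside its range is refused whole. The fingers move at their own pace and stop on an object; "grip_force" is the grip in N (left out, the last holds). Time passes only in rows, so rows that repeat a pose let the fingers close. It gives the time, the measured TCP pose, the force and the opening at its end, in the units of the state.
- readout.get_obs(): the state, without advancing time (a new reading comes with each control period).
- imaging.camera(name): name is "scene" or "side" or "wrist"; returns a dict with "color" (384x512x3 uint8, red, green, blue), "mtx" (3x3 intrinsics, pixels), "rvec" (rotation vector, rad) and "tvec" (3), from world to camera coordinates, as OpenCV has them. Camera axes: x right, y down, z forward; pixel columns grow to the right and rows downward; lengths in m; the calibration is good to about 2 mm. A picture is of the moment at which its call begins. There is no depth.
- job.hand_in(): hands the job in, once; it reports no verdict.
The state is a dict: "time_s": time; "qpos": joint angles; "joint_vel": joint speeds; "tau": joint torques, N m; "ee_pos": TCP position; "eef_rot": TCP orientation; "force": force on the tool from outside, world axes, zero at the start; "moment": the same for the moment, N m; "grip_width": finger opening in m.
Only numpy, scipy, OpenCV 4.12 (cv2) and the standard library are available. Lean on these libraries where they do the work, as an engineer would, in place of code of your own. Each camera call takes 0.05 s, during which the arm holds its last target. There are 200 camera calls.

### The job

One blue stock bin has been pulled forward out of its place on the bin rail: push it straight back until it rests square against the rail, beside its neighbour. Then press the rail's spring button flush and slide the sleeve with its end stop towards the bins until the button pops up in the next hole, so that the stop shuts the row. Leave the other bins and the things on the bench where they are.

Things in the scene. Friction and masses are not known exactly. Their poses are not given: they have to be found in the camera images.
- dock: Bin rail fixed to the bench: level square aluminium tube 30 x 30 mm, 22 to 52 mm above the bench, y -135 to +325 mm, a foot at each end. Origin on the bench straight below the spring button. z up; y along the tube towards the bins; x across it, away from the robot. Bins stand on the bench, backs against the tube's face at x = -15 mm. A fixed end plate stands at y = 314 mm.
- sleeve (a joint): Position (m) along the rail's +y of the steel sleeve (35 x 35 mm, 150 long, wall 2, top 54.5 mm above the bench). 0 at the start: button in the middle hole; 0.050: button in the next hole, row shut; -0.045: wrong hole, farther open. Holes 14 mm wide. About 1.5 N of friction once the button is clear; locked, up to 1.5 mm of play.
- tab (a point): Thumb tab: upright steel plate across the sleeve's top, 35 mm wide (x), 5 mm thick (y), from 54.5 to 70.5 mm above the bench. This point is the middle of its face that looks at the button, 16 mm along +y from the middle hole's centre; it moves with the sleeve. Push it along +y to slide the sleeve.
- pin (a joint): How far (m) the button is pressed: 0 up (7.5 mm proud of the sleeve), 0.0075 flush, 0.0095 under the wall. Spring 1.5 N at 0, 4 N flush. Up, it locks the sleeve. Held flush (within 1 mm), its domed head cams under the hole's edge when the sleeve is pushed with 5 to 10 N; after 7 mm of sliding the wall keeps it down; it pops up by itself in the next hole and locks there.
- pin_top (a point): Top of the spring button's domed steel head, 12 mm in diameter; it stays at its place on the rail and moves only up and down. 62 mm above the bench when fully up.
- bin: The stock bin to push back: blue, 100 mm long (x), 88 wide (y), 50 high, front lip 35 high, bolts in it, 0.3 to 0.6 kg. Origin at the centre of its underside, front to its own -x. Starts 55 to 80 mm forward, turned up to 0.25 rad. Home: square, origin at x = -65 mm in the rail's frame, anywhere in y between stop and neighbour (the closing stop may push it along).
- stop_face (a point): Middle of the bin-side face of the end stop, an upright steel plate fixed to the sleeve's bin end: 5 mm thick (y), 70 mm long (x), 10 to 50 mm above the bench, reaching out to x = -85.5 mm in the rail's frame. This point is at x = -50, z = 30 mm, y = 75 mm + joint sleeve.
- bin_place (a point): Middle of the bin's place when the row is shut, on the bench: x = -65, y = 173 mm in the rail's frame. The place is then about 97 mm wide (y 125 to 222 mm, from stop to neighbour).
- neighbour: The other bin of the row, same shape, 0.8 kg, holding brass discs; home against the tube, centre at about x = -66, y = 267 mm in the rail's frame. Stays. Origin at the centre of its underside.
- oil_bottle: White bottle, 60 mm in diameter, 160 mm high, standing on the left; origin at its foot. Stays.
- washer_jar: Glass jar, 60 mm in diameter, 70 mm high, behind the rail; origin at its foot. Stays.
- tape_roll: Grey roll, 80 mm in diameter, 30 mm high, lying in front of the rail's sleeve end; origin at the centre of its underside. Stays.
- wrench: Steel wrench lying on the bench, to the right. Stays.
- screwdriver: Screwdriver lying on the bench, to the left. Stays.
- carton: Cardboard box 110 x 75 x 50 mm, to the right. Stays.
- spare_bin: Empty blue bin of the same shape as the others, well away from the rail on the left. Stays.

How it is judged:
On the way, in this order (a step that is already met when the one before it is completed fails the run):
1. the bin is home against the rail, square to it, with the stop still open (x of bin in the frame of dock above -0.072 m and y of bin in the frame of dock between 0.112 and 0.19 m and angle between the x axis of bin and the x axis of dock, either way round below 0.12 rad and angle between bin's own z axis and vertical below 0.1 rad and value of joint sleeve below 0.01 m), for 0.2 s.
2. the spring button is pressed flush and the sleeve slides towards the bins (value of joint pin above 0.0065 m and value of joint sleeve above 0.012 m).
At the end, for the whole second after the job is handed in: The sleeve stands in its next hole towards the bins (0.050 m, within 3 mm) with the button popped up (less than 2 mm down); the bin stands upright at rest in its place between stop and neighbour, its back within 7 mm of the rail and square to it within 0.12 rad (x of bin in the frame of dock above -0.072 m and y of bin in the frame of dock between 0.112 and 0.19 m and angle between the x axis of bin and the x axis of dock, either way round below 0.12 rad and angle between bin's own z axis and vertical below 0.1 rad and value of joint sleeve between 0.047 and 0.053 m and value of joint pin below 0.002 m and linear speed of bin below 0.01 m/s); the robot touches nothing.
It fails at once if the neighbour bin is shifted by more than 20 mm (distance of neighbour from where it was at the start of the episode above 0.02 m).
It fails at once if another thing on the bench is shifted by more than 20 mm (distance of any of oil_bottle, washer_jar, tape_roll, wrench, screwdriver, carton, spare_bin from where it was at the start of the episode above 0.02 m).
It also fails if it takes over 45 s, if anything falls off the work surface, if the arm or the gripper's body presses on something with over 40 N, if the wrist force passes 120 N, or if a joint passes its speed limit or range.

## Working session

There is one attempt and no reset: what is moved stays moved. The work goes in short steps, Python scripts to look and compute and a tool call to move; the robot and the scene stay as the last step left them, time stands still between calls to the robot, and variables do not carry over. Pictures are saved under pics/ and viewed, about 8 in all and at most 12, crops included, and the job is handed in when it is done.

Besides the shell and the picture viewer there is one more tool, called after "Request:" as name(argument=value, ...), one argument or row to a line, values as JSON. arm_command: Moves the arm, as the interface text tells. Its arguments: {"type":"object","properties":{"increments":{"type":"array","items":{"type":"object","properties":{"gripper":{"type":"number"},"slide":{"type":"array","items":{"type":"number"}},"yaw":{"type":"number"}}}},"grip_force":{"type":"number"}},"required":["increments"]}

```bash
mkdir -p pics; cat > h.py <<'E'
import numpy as np, cv2
from station import readout, imaging, job
def shot(n,f=None):
    c=imaging.camera(n)
    if f: cv2.imwrite('pics/'+f,cv2.cvtColor(c['color'],cv2.COLOR_RGB2BGR))
    return c
def ray(c,uv,z):
    R,_=cv2.Rodrigues(np.array(c['rvec'],float)); t=np.array(c['tvec'],float).ravel()
    d=R.T@np.linalg.inv(c['mtx'])@np.array([uv[0],uv[1],1.]); o=-R.T@t
    return o+d*(z-o[2])/d[2]
def proj(c,P): return cv2.projectPoints(np.array(P,float).reshape(-1,3),np.array(c['rvec'],float),np.array(c['tvec'],float),np.array(c['mtx'],float),None)[0].reshape(-1,2)
E
python3 - <<'E'
from h import *
import pickle
S={n:shot(n) for n in('scene','side')}
pickle.dump(S,open('s.pkl','wb'))
for n in S:
    cv2.imwrite(f'pics/{n}0.png',cv2.resize(cv2.cvtColor(S[n]['color'],cv2.COLOR_RGB2BGR),(800,600),interpolation=cv2.INTER_CUBIC))
    R,_=cv2.Rodrigues(np.array(S[n]['rvec'],float)); print(n,-R.T@np.array(S[n]['tvec']).ravel(),R[2])
print(readout.get_obs())
E
```

```text
scene [ 1.06721437 -0.21387504  1.07769126] [-0.45907139  0.18275161 -0.8693994 ]
side [ 0.90306193 -1.09791249  0.96948325] [-0.2562814   0.75597282 -0.60234952]
{'time_s': 0.1, 'qpos': array([-1.22963175e+00,  3.00445109e-01,  1.52156891e+00,  3.93455833e-05,
        1.32069190e+00, -6.66201291e-02]), 'joint_vel': array([ 6.70771415e-04,  3.52428743e-04, -1.12830238e-03,  1.51738933e-03,
        1.63395575e-05,  2.76496789e-03]), 'tau': array([ 3.93862929e-04, -5.32645583e+01, -3.53285551e+01,  7.09389593e-02,
        2.34849192e-02, -7.06622336e-05]), 'ee_pos': array([ 0.21802837, -0.50466173,  0.20490573]), 'eef_rot': array([-3.14048439e+00, -1.12137613e-04,  4.07774882e-01]), 'force': array([-0.63262747,  0.60330573,  0.67508502]), 'moment': array([ 0.00640703, -0.02832755, -0.02120225]), 'grip_width': 0.09421286755077103}
```

View pics/scene0.png

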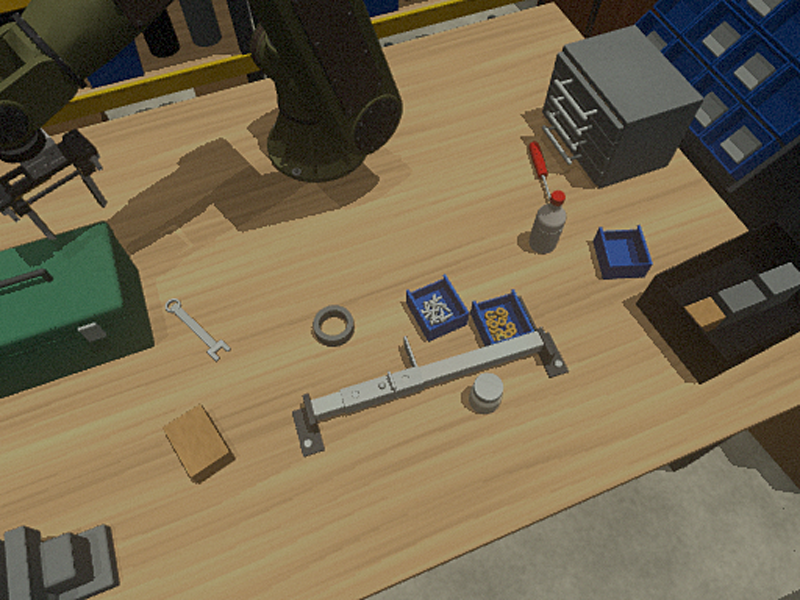

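View pics/side0.png

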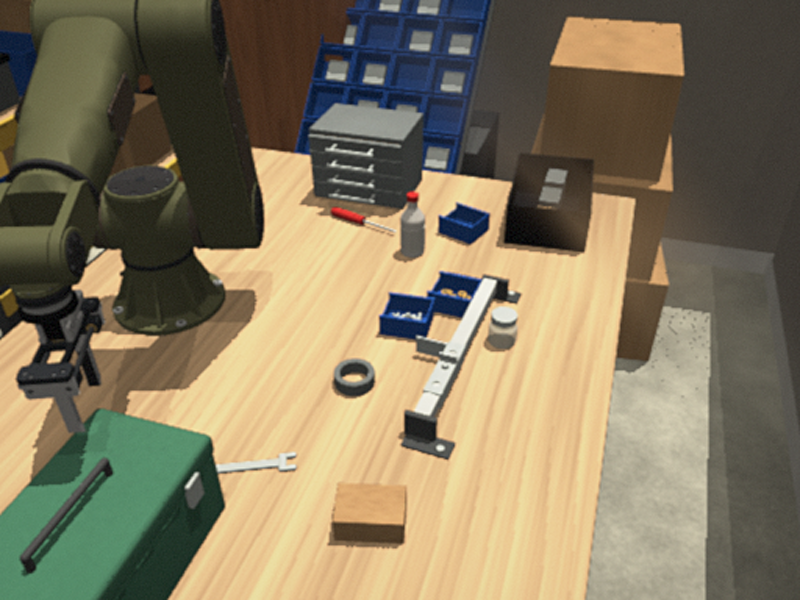

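The scene view shows the rail from (310,410) to (545,345), with the target bin at about (437,308), the neighbour at (503,320) and the tape roll at (333,325). The button is near (383,385). I'll zoom in for details.

```bash
python3 - <<'E'
from h import *
import pickle
S=pickle.load(open('s.pkl','rb'))
c=S['scene']['color'][170:290,190:370]; d=S['side']['color'][170:290,235:340]
a=cv2.resize(c,None,fx=4.4,fy=4.4,interpolation=cv2.INTER_CUBIC)
cv2.imwrite('pics/z1.png',cv2.cvtColor(a,cv2.COLOR_RGB2BGR))
a=cv2.resize(d,None,fx=5,fy=5,interpolation=cv2.INTER_CUBIC)
cv2.imwrite('pics/z2.png',cv2.cvtColor(a,cv2.COLOR_RGB2BGR))
E
```

```text
(no output)
```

View pics/z1.png

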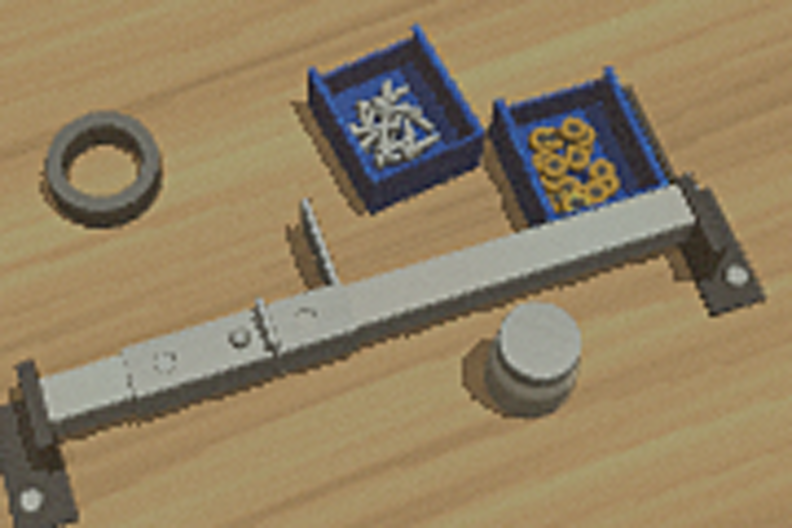

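View pics/z2.png

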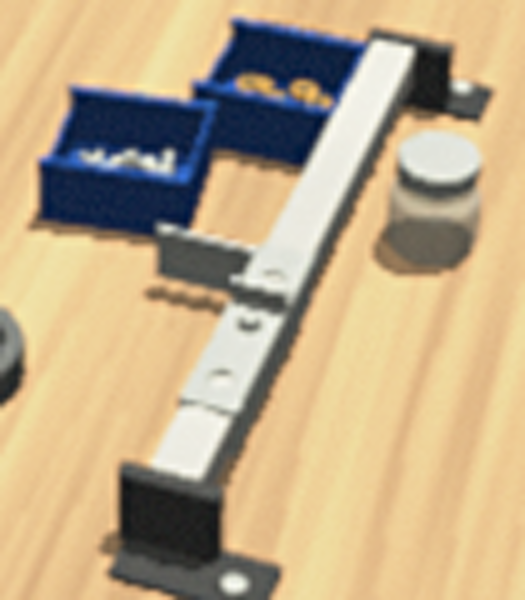

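The crops show: button (240,337 in z1; 247,322 in z2), tab at (266,328), stop plate from (305,205) to (333,285), and bin rim corners at (312,72), (415,29), (482,131) and (372,182). I'll compute positions from these.

```bash
cat > geo.py <<'E'
from h import *
import pickle
S=pickle.load(open('s.pkl','rb')); A=S['scene'];B=S['side']
z1=lambda x,y:(190+(x-1.7)/4.4,170+(y-1.7)/4.4)
z2=lambda x,y:(235+(x-2)/5,170+(y-2)/5)
def tri(a,b):
    P=[]
    for c in(A,B):
        R,_=cv2.Rodrigues(np.array(c['rvec'],float)); P.append(c['mtx']@np.c_[R,np.array(c['tvec']).ravel()])
    X=cv2.triangulatePoints(P[0],P[1],np.array(a,float),np.array(b,float)).ravel(); return X[:3]/X[3]
E
python3 - <<'E'
from geo import *
np.set_printoptions(precision=4,suppress=True)
print('pin tri',tri(z1(240,333),z2(248,319)),'ray',ray(A,z1(240,333),.062),ray(B,z2(248,319),.062))
# tube top robot-side edge
e1,e2=ray(A,z1(370,272),.052),ray(A,z1(655,192),.052)
f1,f2=ray(A,z1(390,320),.052),ray(A,z1(690,228),.052)
g1,g2=ray(A,z1(43,382),.052),ray(A,z1(125,350),.052)
for p,q in((e1,e2),(f1,f2),(g1,e2)): print(p,q,'ang',np.arctan2(*(q-p)[[1,0]]))
g1,g2=ray(B,z2(297,240),.052),ray(B,z2(373,45),.052)
print('side edge',g1,g2,np.arctan2(*(g2-g1)[[1,0]]))
C=[ray(A,z1(*p),.05) for p in((312,70),(415,28),(482,130),(372,181))]
C2=[ray(B,z2(*p),.05) for p in((72,92),(214,104),(41,164),(190,182))]
print('bin',C,[np.linalg.norm(C[i]-C[i-1]) for i in range(4)]); print(C2)
print('tab top',tri(z1(260,300),z2(232,278)),tri(z1(277,351),z2(285,301)))
print('tape',ray(A,z1(105,155),.03))
E
```

```text
pin tri [ 0.6632 -0.091   0.0584] ray [ 0.6642 -0.0914  0.062 ] [ 0.6645 -0.0952  0.062 ]
[0.6521 0.0048 0.052 ] [0.6702 0.2067 0.052 ] ang 1.4817825231808852
[0.6884 0.0034 0.052 ] [0.7029 0.2156 0.052 ] ang 1.5022816493194049
[ 0.6443 -0.2186  0.052 ] [0.6702 0.2067 0.052 ] ang 1.510113219444592
side edge [ 0.6719 -0.0038  0.052 ] [0.6711 0.2179 0.052 ] 1.5746488708477429
bin [array([0.4926, 0.0289, 0.05  ]), array([0.4878, 0.1106, 0.05  ]), array([0.5817, 0.1194, 0.05  ]), array([0.5896, 0.0332, 0.05  ])] [np.float64(0.09712616173074055), np.float64(0.0818031899843182), np.float64(0.09432173699304557), np.float64(0.08656413988578852)]
[array([0.4883, 0.1068, 0.05  ]), array([0.5838, 0.1216, 0.05  ]), array([0.4942, 0.025 , 0.05  ]), array([0.5918, 0.0353, 0.05  ])]
tab top [ 0.6493 -0.072   0.0701] [ 0.6826 -0.0737  0.0619]
tape [ 0.4912 -0.1269  0.03  ]
```

```bash
python3 - <<'E'
from geo import *
np.set_printoptions(precision=4,suppress=True)
print('bottle cap', tri((558/1.5625,195/1.5625),(412/1.5625,194/1.5625)))
print('jar top', tri(z1(540,338),z2(438,160)))
E
```

```text
bottle cap [0.4638 0.3583 0.1595]
jar top [0.7415 0.0837 0.0663]
```

Request:
arm_command(
  increments=[
    {"slide": [0.03,0.06,0.03],"yaw": -0.05,"gripper": 0.5},
    {"slide": [0.05,0.12,0.03],"yaw": -0.1,"gripper": 0.5},
    {"slide": [0.07,0.18,0.03],"yaw": -0.17,"gripper": 0.5},
    {"slide": [0.1,0.24,0.02],"yaw": -0.24,"gripper": 0.5},
    {"slide": [0.12,0.3,0.01],"yaw": -0.3,"gripper": 0.5},
    {"slide": [0.15,0.36,0.0],"yaw": -0.36,"gripper": 0.5},
    {"slide": [0.17,0.42,0.0],"yaw": -0.42,"gripper": 0.5},
    {"slide": [0.2,0.48,0.0],"yaw": -0.478,"gripper": 0.5},
  ],
)

```text
time_s: 1.1
ee_pos: [0.4064, -0.0484, 0.2057]
eef_rot: [3.142, -0.0, -0.072]
force: [0.2, -0.4, -0.0]
grip_width: 0.047
```

Request:
arm_command(
  increments=[
    {"slide": [0.03,0.06,0.03],"yaw": 0},
    {"slide": [0.04,0.113,0.06],"yaw": 0},
    {"slide": [0.04,0.113,0.06],"yaw": 0},
    {"slide": [0.04,0.113,0.06],"yaw": 0},
  ],
)

```text
invalid input
```

```bash
python3 - <<'E'
from h import *
import pickle
c=shot('wrist'); pickle.dump(c,open('w.pkl','wb'))
print(readout.get_obs()['ee_pos'])
cv2.imwrite('pics/w1.png',cv2.resize(cv2.cvtColor(c['color'],cv2.COLOR_RGB2BGR),(800,600),interpolation=cv2.INTER_CUBIC))
E
```

```text
[ 0.40826929 -0.04286862  0.20559773]
```

View pics/w1.png

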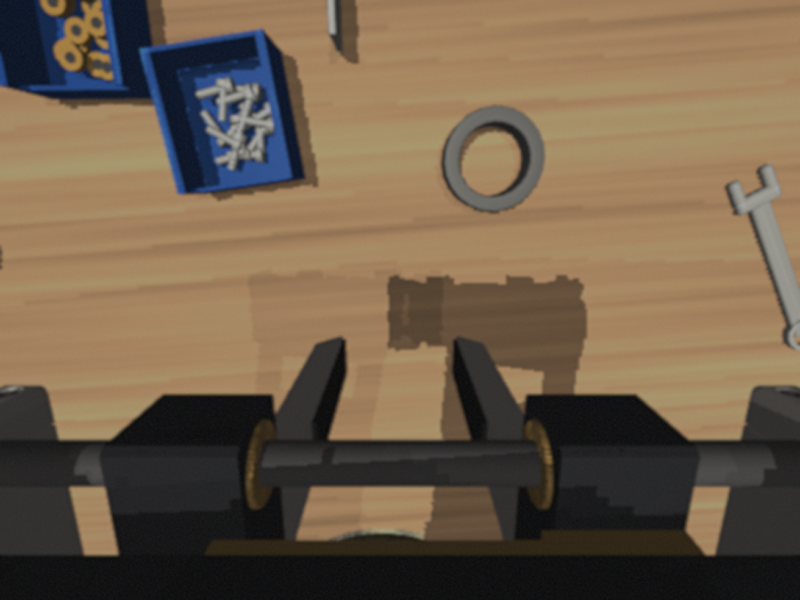

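The move was refused, probably because each row needs a gripper value. The wrist view shows the target bin with back corners (143,48) and (265,32) and front corners (180,192) and (302,178). The tape roll is at (494,158). I'll measure the bin from this and repeat the move.

```bash
python3 - <<'E'
from h import *
import pickle
np.set_printoptions(precision=4,suppress=True)
c=pickle.load(open('w.pkl','rb'))
P=[ray(c,((x-.3)/1.5625,(y-.3)/1.5625),.05) for x,y in((143,48),(265,32),(302,179),(180,192))]
print(P,np.mean(P,0)); print([np.linalg.norm(P[i]-P[i-1]) for i in range(4)])
print(np.arctan2(*(P[0]-P[3])[[1,0]]),np.arctan2(*(P[1]-P[2])[[1,0]]))
print('nb',ray(c,((30)/1.5625,(93)/1.5625),.035),ray(c,((120)/1.5625,(100)/1.5625),.035))
E
```

```text
[array([0.5872, 0.1175, 0.05  ]), array([0.591 , 0.0311, 0.05  ]), array([0.4917, 0.0181, 0.05  ]), array([0.489 , 0.1111, 0.05  ])] [0.5397 0.0694 0.05  ]
[np.float64(0.09848986568320635), np.float64(0.08653157542797703), np.float64(0.10011237595438861), np.float64(0.093095494223366)]
0.06515339250424929 0.1303893209016096
nb [0.5681 0.2158 0.035 ] [0.5585 0.1499 0.035 ]
```

Request:
arm_command(
  increments=[
    {"slide": [0.03,0.06,0.03],"yaw": 0,"gripper": 0.5},
    {"slide": [0.04,0.108,0.06],"yaw": 0,"gripper": 0.5},
    {"slide": [0.04,0.108,0.06],"yaw": 0,"gripper": 0.5},
    {"slide": [0.04,0.108,0.06],"yaw": 0,"gripper": 0.5},
  ],
)

```text
time_s: 1.65
ee_pos: [0.4459, 0.0573, 0.2651]
eef_rot: [3.141, 0.001, -0.069]
force: [-0.6, -0.5, 0.3]
grip_width: 0.0473
```

Request:
arm_command(
  increments=[
    {"slide": [0.0,0.011,-0.06],"yaw": 0,"gripper": 0.5},
    {"slide": [0.0,0.011,-0.12],"yaw": 0,"gripper": 0.5},
    {"slide": [0.0,0.011,-0.18],"yaw": 0,"gripper": 0.5},
    {"slide": [0.0,0.011,-0.22],"yaw": 0,"gripper": 0.5},
    {"slide": [0.0,0.011,-0.247],"yaw": 0,"gripper": 0.5},
    {"slide": [0.0,0.011,-0.247],"yaw": 0,"gripper": 0.5},
  ],
)

```text
time_s: 2.4
ee_pos: [0.4444, 0.0672, 0.0169]
eef_rot: [3.141, 0.005, -0.072]
force: [-0.4, 0.4, 1.0]
grip_width: 0.0469
```

```bash
python3 - <<'E'
from h import *
o=readout.get_obs();print(o['ee_pos'],o['eef_rot'],o['force'])
E
```

```text
[0.44443523 0.06717331 0.01693823] [ 3.14085785  0.00475883 -0.07198364] [-0.41867455  0.4452247   0.95288654]
```

Request:
arm_command(
  increments=[
    {"slide": [0.015,0.009,0],"yaw": 0,"gripper": 0.5},
    {"slide": [0.027,0.008,0],"yaw": 0,"gripper": 0.5},
    {"slide": [0.039,0.007,0],"yaw": 0,"gripper": 0.5},
    {"slide": [0.051,0.0065,0],"yaw": 0,"gripper": 0.5},
    {"slide": [0.063,0.0055,0],"yaw": 0,"gripper": 0.5},
    {"slide": [0.075,0.0045,0],"yaw": 0,"gripper": 0.5},
    {"slide": [0.085,0.004,0],"yaw": 0,"gripper": 0.5},
    {"slide": [0.085,0.004,0],"yaw": 0,"gripper": 0.5},
  ],
)

```text
time_s: 3.4
ee_pos: [0.5319, 0.072, 0.0189]
eef_rot: [3.142, -0.001, -0.071]
force: [-1.1, -0.6, -0.1]
grip_width: 0.0473
```

```bash
python3 - <<'E'
from h import *
import pickle
c=shot('wrist');d=shot('scene'); pickle.dump((c,d),open('w2.pkl','wb'))
o=readout.get_obs();print(o['ee_pos'],o['eef_rot'],o['force'])
a=cv2.resize(c['color'][:240],(600,281)); b=cv2.resize(d['color'][160:280,190:370],(600,400),interpolation=cv2.INTER_CUBIC)
a=cv2.resize(c['color'][:180],(560,197),interpolation=cv2.INTER_CUBIC);b=cv2.resize(b,(560,373))
cv2.imwrite('pics/w2.png',cv2.cvtColor(np.vstack([a,b]),cv2.COLOR_RGB2BGR))
E
```

```text
[0.53131072 0.07220039 0.01879782] [ 3.14154218e+00 -3.89777764e-04 -7.04772405e-02] [-0.41097827 -0.18893102 -0.01275827]
```

View pics/w2.png

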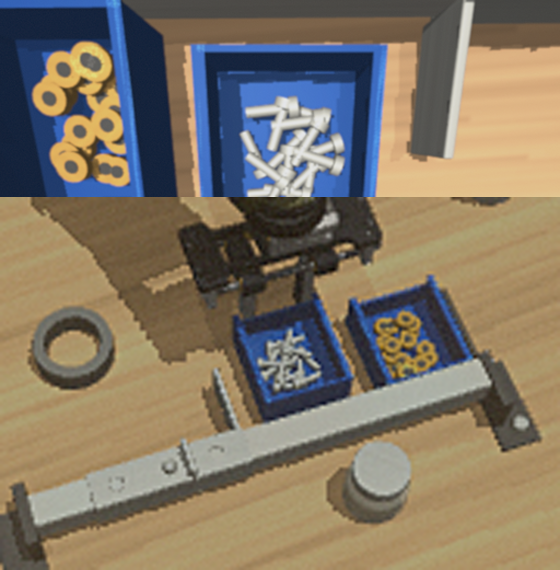

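The bin is now square to the rail, with a gap of about 20 mm left behind it. I'll push on in small steps until it touches.

Request:
arm_command(
  increments=[
    {"slide": [0.006,-0.0004,0],"yaw": 0,"gripper": 0.5},
    {"slide": [0.012,-0.0008,0],"yaw": 0,"gripper": 0.5},
    {"slide": [0.015,-0.001,0],"yaw": 0,"gripper": 0.5},
    {"slide": [0.017,-0.001,0],"yaw": 0,"gripper": 0.5},
    {"slide": [0.018,-0.001,0],"yaw": 0,"gripper": 0.5},
  ],
)

```text
time_s: 4.12
ee_pos: [0.5492, 0.0715, 0.0187]
eef_rot: [3.142, 0.0, -0.07]
force: [-6.1, -0.2, 3.7]
grip_width: 0.0468
```

Request:
arm_command(
  increments=[
    {"slide": [0.002,0,0],"yaw": 0,"gripper": 0.5},
    {"slide": [0.003,0,0],"yaw": 0,"gripper": 0.5},
  ],
)

```text
time_s: 4.38
ee_pos: [0.5519, 0.0715, 0.0187]
eef_rot: [3.141, 0.001, -0.07]
force: [-11.3, -0.4, 7.2]
grip_width: 0.0463
```

Request:
arm_command(
  increments=[
    {"slide": [0.002,0,0],"yaw": 0,"gripper": 0.5},
    {"slide": [0.002,0,0],"yaw": 0,"gripper": 0.5},
  ],
)

```text
time_s: 4.62
ee_pos: [0.552, 0.0715, 0.0187]
eef_rot: [3.141, 0.006, -0.07]
force: [-22.1, 0.1, 16.2]
grip_width: 0.0468
```

```bash
python3 - <<'E'
from h import *
import pickle
c=shot('wrist'); pickle.dump(c,open('w3.pkl','wb'))
o=readout.get_obs();print(o['ee_pos'],o['eef_rot'],o['force'])
cv2.imwrite('pics/w3.png',cv2.cvtColor(cv2.resize(c['color'][:200],(768,300),interpolation=cv2.INTER_CUBIC),cv2.COLOR_RGB2BGR))
E
```

```text
[0.55197944 0.07150213 0.01864594] [ 3.14085183  0.00580291 -0.07005256] [-21.53315297  -1.84650807  16.61203042]
```

View pics/w3.png

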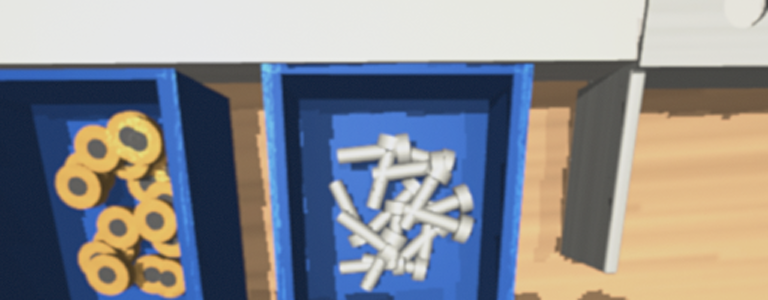

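The bin's back edge lies flush and parallel to the tube, and the force jumped to 22 N, so it's home. I'll back off, lift, shut the gripper and go look at the button.

Request:
arm_command(
  increments=[
    {"slide": [-0.02,0.001,0],"yaw": 0,"gripper": 0.5},
    {"slide": [-0.04,0.003,0.0],"yaw": 0,"gripper": 0.5},
    {"slide": [-0.04,0.003,0.06],"yaw": 0,"gripper": 0.3},
    {"slide": [-0.04,0,0.12],"yaw": 0,"gripper": 0.0},
    {"slide": [-0.01,-0.04,0.17],"yaw": 0,"gripper": 0.0},
    {"slide": [0.02,-0.09,0.18],"yaw": 0,"gripper": 0.0},
    {"slide": [0.03,-0.145,0.18],"yaw": 0,"gripper": 0.0},
    {"slide": [0.03,-0.16,0.18],"yaw": 0,"gripper": 0.0},
  ],
)

```text
time_s: 5.68
ee_pos: [0.5849, -0.0915, 0.1986]
eef_rot: [3.141, -0.001, -0.073]
force: [-0.2, 0.5, -0.6]
grip_width: 0.0005
```

Request:
arm_command(
  increments=[
    {"slide": [0,0,0],"yaw": 0,"gripper": 0.0},
    {"slide": [0,0,0],"yaw": 0,"gripper": 0.0},
  ],
)

```text
time_s: 5.92
ee_pos: [0.5842, -0.0872, 0.1988]
eef_rot: [-3.141, -0.0, -0.069]
force: [0.0, 0.2, -0.4]
grip_width: 0.0005
```

```bash
python3 - <<'E'
from h import *
import pickle
c=shot('wrist'); pickle.dump(c,open('w4.pkl','wb'))
o=readout.get_obs();print(o['ee_pos'],o['eef_rot'],o['force'],o['grip_width'])
print(proj(c,[[.664,-.093,.062],[.539+.06,.07,0]]))
cv2.imwrite('pics/w4.png',cv2.resize(cv2.cvtColor(c['color'],cv2.COLOR_RGB2BGR),(800,600),interpolation=cv2.INTER_CUBIC))
E
```

```text
[ 0.58426157 -0.08708197  0.19889007] [-3.14149628e+00 -3.49060105e-04 -6.86421630e-02] [-0.96622108 -0.14839992 -0.11297125] 0.0003869812357070497
[[255.24965916 114.40956894]
 [141.6293701  172.07931335]]
```

View pics/w4.png

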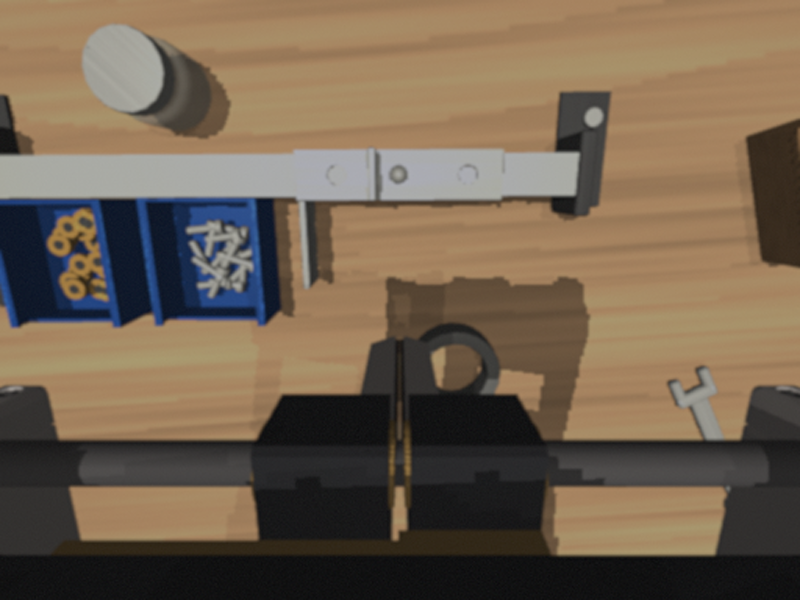

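The view shows the bin seated against the tube, the button at (398,174), the tab's near face at about (379,174), and the sleeve ends at (295,175) and (503,175).

```bash
python3 - <<'E'
from h import *
import pickle
np.set_printoptions(precision=4,suppress=True)
c=pickle.load(open('w4.pkl','rb'));g=lambda x,y,z:ray(c,((x-.3)/1.5625,(y-.3)/1.5625),z)
print('pin',g(398,174,.061),'tab face top',g(380,150,.0705),g(380,200,.0705))
a,b=g(180,198,.052),g(10,199,.052);print('edge',a,b,np.arctan2(*(b-a)[[1,0]])-np.pi/2)
a,b=g(500,151,.0545),g(500,200,.0545);print('sleeve end edges',a,b); a,b=g(303,151,.0545),g(303,200,.0545);print(a,b)
E
```

```text
pin [ 0.6675 -0.0924  0.061 ] tab face top [ 0.6836 -0.0814  0.0705] [ 0.6507 -0.0787  0.0705]
edge [0.6619 0.0691 0.052 ] [0.6698 0.1944 0.052 ] -0.06290843891763731
sleeve end edges [ 0.6785 -0.1661  0.0545] [ 0.6443 -0.1657  0.0545]
[ 0.6881 -0.026   0.0545] [ 0.6542 -0.0217  0.0545]
```

Request:
arm_command(
  increments=[
    {"slide": [0.05,-0.008,0],"yaw": 0.005,"gripper": 0},
    {"slide": [0.083,-0.012,-0.02],"yaw": 0.005,"gripper": 0},
    {"slide": [0.083,-0.012,-0.07],"yaw": 0.005,"gripper": 0},
    {"slide": [0.083,-0.012,-0.11],"yaw": 0.005,"gripper": 0},
    {"slide": [0.083,-0.012,-0.124],"yaw": 0.005,"gripper": 0},
    {"slide": [0.083,-0.012,-0.124],"yaw": 0.005,"gripper": 0},
    {"slide": [0.083,-0.012,-0.124],"yaw": 0.005,"gripper": 0},
  ],
)

```text
time_s: 6.85
ee_pos: [0.6682, -0.1004, 0.077]
eef_rot: [3.141, -0.003, -0.065]
force: [-0.4, -0.1, -0.2]
grip_width: 0.0006
```

Request:
arm_command(
  increments=[
    {"slide": [-0.001,0.002,-0.01],"yaw": 0,"gripper": 0},
    {"slide": [-0.001,0.002,-0.016],"yaw": 0,"gripper": 0},
    {"slide": [-0.001,0.002,-0.018],"yaw": 0,"gripper": 0},
    {"slide": [-0.001,0.002,-0.018],"yaw": 0,"gripper": 0},
  ],
)

```text
time_s: 7.35
ee_pos: [0.666, -0.0995, 0.0566]
eef_rot: [3.14, 0.0, -0.066]
force: [-1.3, -5.0, 2.7]
grip_width: 0.0004
```

Request:
arm_command(
  increments=[
    {"slide": [0,0,-0.002],"yaw": 0,"gripper": 0},
    {"slide": [0,0,-0.003],"yaw": 0,"gripper": 0},
    {"slide": [0,0,-0.003],"yaw": 0,"gripper": 0},
  ],
)

```text
time_s: 7.72
ee_pos: [0.6662, -0.0995, 0.0547]
eef_rot: [3.14, -0.0, -0.066]
force: [-5.5, -3.5, 10.6]
grip_width: 0.0003
```

Flush contact felt: z 54.7 mm and 10.6 N. Now I'll push along the rail in +y in small steps.

Request:
arm_command(
  increments=[
    {"slide": [0.0,0.002,0.0],"yaw": 0,"gripper": 0},
    {"slide": [0.0,0.004,0],"yaw": 0,"gripper": 0},
    {"slide": [0.0,0.004,0],"yaw": 0,"gripper": 0},
  ],
)

```text
time_s: 8.1
ee_pos: [0.6662, -0.098, 0.0547]
eef_rot: [3.137, -0.001, -0.067]
force: [-5.1, -19.2, 7.4]
grip_width: 0.0006
```

```bash
python3 - <<'E'
from h import *
import pickle
c=shot('side');d=shot('scene');w=shot('wrist'); pickle.dump((c,d,w),open('p5.pkl','wb'))
o=readout.get_obs();print(o['ee_pos'],o['eef_rot'],o['force'],o['moment'])
f=lambda c:(lambda u,v:cv2.resize(c['color'][int(v)-25:int(v)+25,int(u)-33:int(u)+33],(396,300),interpolation=cv2.INTER_CUBIC))(*proj(c,[[.667,-.09,.06]])[0])
W=cv2.resize(w['color'][:288,:],(396,223),interpolation=cv2.INTER_CUBIC); W=np.vstack([W,np.zeros((77,396,3),np.uint8)])
u,v=proj(w,[[.667,-.09,.06]])[0];print(u,v)
W2=cv2.resize(w['color'][max(0,int(v)-75):int(v)+75,int(u)-99:int(u)+99],(396,300))
cv2.imwrite('pics/p5.png',cv2.cvtColor(np.vstack([np.hstack([f(c),f(d)]),np.hstack([W,W2])]),cv2.COLOR_RGB2BGR))
E
```

```text
[ 0.6661743  -0.09801651  0.05476065] [ 3.13693381e+00 -1.09330106e-03 -6.66108360e-02] [ -4.87302997 -17.62768142   7.69346069] [-3.63484666  1.02095067 -0.00423246]
242.980406028251 231.91952516217702
```

View pics/p5.png

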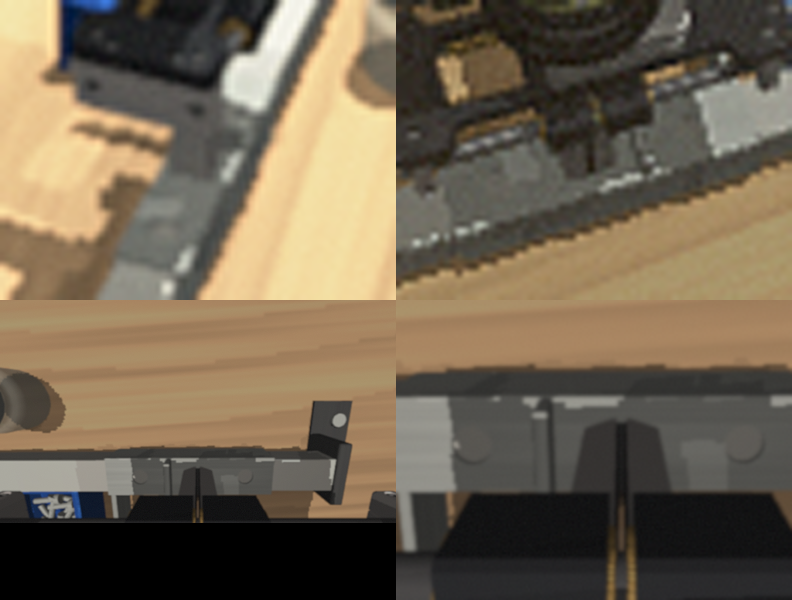

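The wrist view shows the fingertip centre about 7 mm short of the button's centre and about 12 mm clear of the tab. So the tip is catching the button's side. I'll lift, shift about 7 mm along +y and press again.

Request:
arm_command(
  increments=[
    {"slide": [0.0,-0.004,0.0],"yaw": 0,"gripper": 0},
    {"slide": [0.0,-0.004,0.012],"yaw": 0,"gripper": 0},
    {"slide": [0.0,0.0,0.019],"yaw": 0,"gripper": 0},
    {"slide": [0.0,0.0,0.019],"yaw": 0,"gripper": 0},
  ],
)

```text
time_s: 8.75
ee_pos: [0.6665, -0.0938, 0.0733]
eef_rot: [-3.141, -0.001, -0.064]
force: [-0.1, -0.2, -0.0]
grip_width: 0.0006
```

Request:
arm_command(
  increments=[
    {"slide": [0.0,0.003,0.0],"yaw": 0,"gripper": 0},
    {"slide": [0.0,0.003,-0.006],"yaw": 0,"gripper": 0},
    {"slide": [0.0,0.003,-0.01],"yaw": 0,"gripper": 0},
    {"slide": [0.0,0.003,-0.01],"yaw": 0,"gripper": 0},
  ],
)

```text
time_s: 9.25
ee_pos: [0.6661, -0.0914, 0.0622]
eef_rot: [-3.141, 0.001, -0.065]
force: [-0.1, 0.2, 1.8]
grip_width: 0.0003
```

Request:
arm_command(
  increments=[
    {"slide": [0.0,0,-0.003],"yaw": 0,"gripper": 0},
    {"slide": [0.0,0,-0.006],"yaw": 0,"gripper": 0},
    {"slide": [0.0,0,-0.006],"yaw": 0,"gripper": 0},
  ],
)

```text
time_s: 9.62
ee_pos: [0.6663, -0.0915, 0.0567]
eef_rot: [3.142, -0.0, -0.065]
force: [-0.6, -0.4, 2.7]
grip_width: 0.0003
```

Request:
arm_command(
  increments=[
    {"slide": [0.0,0,-0.0015],"yaw": 0,"gripper": 0},
    {"slide": [0.0,0,-0.002],"yaw": 0,"gripper": 0},
    {"slide": [0.0,0,-0.002],"yaw": 0,"gripper": 0},
  ],
)

```text
time_s: 10.0
ee_pos: [0.6663, -0.0915, 0.0549]
eef_rot: [3.142, -0.0, -0.065]
force: [-0.9, 0.6, 3.9]
grip_width: 0.0004
```

Request:
arm_command(
  increments=[
    {"slide": [0.0,0.002,0],"yaw": 0,"gripper": 0},
    {"slide": [0.0,0.004,0],"yaw": 0,"gripper": 0},
    {"slide": [0.0,0.005,0],"yaw": 0,"gripper": 0},
  ],
)

```text
time_s: 10.38
ee_pos: [0.6665, -0.0864, 0.0549]
eef_rot: [-3.142, -0.001, -0.065]
force: [1.5, -0.9, 3.8]
grip_width: 0.0005
```

Request:
arm_command(
  increments=[
    {"slide": [0.0,0.002,0],"yaw": 0,"gripper": 0},
    {"slide": [0.0,0.004,0],"yaw": 0,"gripper": 0},
    {"slide": [0.0,0.006,0],"yaw": 0,"gripper": 0},
    {"slide": [0.0005,0.008,0],"yaw": 0,"gripper": 0},
  ],
)

```text
time_s: 10.88
ee_pos: [0.6667, -0.0829, 0.0549]
eef_rot: [3.135, -0.001, -0.067]
force: [-1.5, -33.0, 2.9]
grip_width: 0.0004
```

At 33 N the tip is against the tab, so its half-thickness is only about 8 mm and the rear of the tip no longer covers the button. If I open the jaws about 6 mm, the front finger can push the tab while the rear finger stays on the button.

Request:
arm_command(
  grip_force=30,
  increments=[
    {"slide": [0.0,-0.007,0.0],"yaw": 0,"gripper": 0},
    {"slide": [0.0,-0.01,0.012],"yaw": 0,"gripper": 0},
    {"slide": [0.0,-0.01,0.019],"yaw": 0,"gripper": 0.064},
    {"slide": [0.0,-0.01,0.019],"yaw": 0,"gripper": 0.064},
    {"slide": [0.0,-0.01,0.019],"yaw": 0,"gripper": 0.064},
  ],
)

```text
time_s: 11.5
ee_pos: [0.6666, -0.0882, 0.0735]
eef_rot: [-3.142, 0.0, -0.065]
force: [-0.4, -0.0, -1.1]
grip_width: 0.0062
```

```bash
python3 - <<'E'
from h import *
w=shot('wrist')
o=readout.get_obs();print(o['ee_pos'],o['force'],o['grip_width'])
u,v=proj(w,[[.667,-.09,.06]])[0];u=int(u);v=int(v);print(u,v)
cv2.imwrite('pics/p6.png',cv2.cvtColor(cv2.resize(w['color'][v-50:v+50,u-66:u+66],(792,600),interpolation=cv2.INTER_CUBIC),cv2.COLOR_RGB2BGR))
E
```

```text
[ 0.66654611 -0.08822475  0.07336989] [ 0.26799173  0.61081419 -0.94747357] 0.006349610081177613
257 221
```

View pics/p6.png

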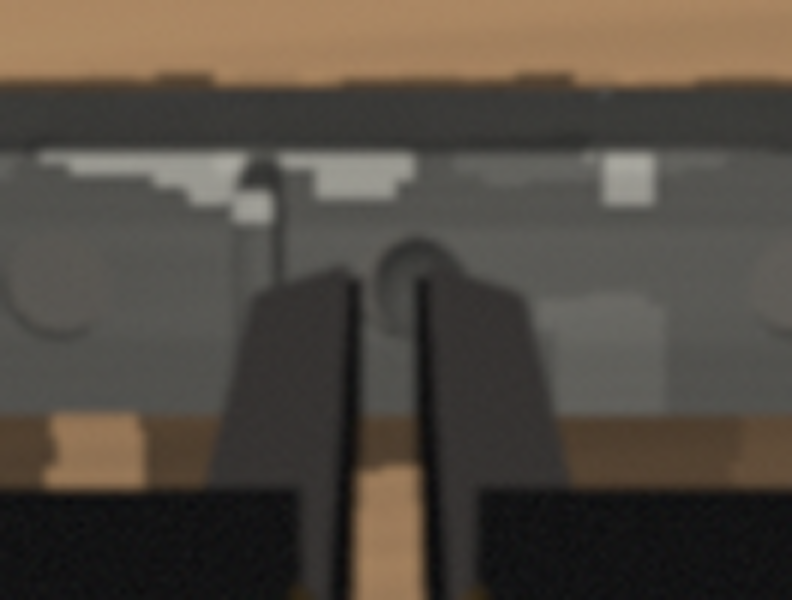

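The jaw gap is 6.3 mm. The button sits at about (418,290) in this crop, partly under the rear finger, and the tab face is at about (283,250). I'll measure both relative to the TCP, along with the visible finger edges.

```bash
python3 - <<'E'
from h import *
np.set_printoptions(precision=4,suppress=True)
c=shot('wrist'); q=lambda x,y,z:ray(c,(257-66+(x-2.5)/6,221-50+(y-2.5)/6),z)
print('pin',q(418,288,.0615),'tab face foot',q(279,285,.0545),'top',q(284,185,.0705),'holeL',q(58,288,.0545))
print('finger pts at tip z:',[q(x,y,.0733) for x,y in((250,295),(345,265),(357,280),(420,280),(432,265),(525,295))])
R,_=cv2.Rodrigues(np.array(c['rvec'],float));print('cam',-R.T@np.array(c['tvec']).ravel(),R[2])
E
```

```text
pin [ 0.6699 -0.0924  0.0615] tab face foot [ 0.6688 -0.0748  0.0545] top [ 0.6867 -0.0779  0.0705] holeL [ 0.6702 -0.0468  0.0545]
finger pts at tip z: [array([ 0.6746, -0.0731,  0.0733]), array([ 0.6775, -0.0843,  0.0733]), array([ 0.6756, -0.0855,  0.0733]), array([ 0.6751, -0.0927,  0.0733]), array([ 0.6769, -0.0942,  0.0733]), array([ 0.6725, -0.1047,  0.0733])]
cam [ 0.7398 -0.0932  0.2523] [-0.2493  0.0158 -0.9683]
```

Request:
arm_command(
  increments=[
    {"slide": [0.0,-0.0015,0],"yaw": 0,"gripper": 0.064},
    {"slide": [0.0,-0.0015,-0.006],"yaw": 0,"gripper": 0.064},
    {"slide": [0.0,-0.0015,-0.012],"yaw": 0,"gripper": 0.064},
    {"slide": [0.0,-0.0015,-0.017],"yaw": 0,"gripper": 0.064},
    {"slide": [0.0,-0.0015,-0.017],"yaw": 0,"gripper": 0.064},
  ],
)

```text
time_s: 12.22
ee_pos: [0.6667, -0.0901, 0.0564]
eef_rot: [3.142, 0.0, -0.065]
force: [0.3, -0.7, 1.9]
grip_width: 0.006
```

Request:
arm_command(
  increments=[
    {"slide": [0.0,0,-0.0015],"yaw": 0,"gripper": 0.064},
    {"slide": [0.0,0,-0.002],"yaw": 0,"gripper": 0.064},
    {"slide": [0.0,0,-0.002],"yaw": 0,"gripper": 0.064},
  ],
)

```text
time_s: 12.6
ee_pos: [0.6668, -0.0901, 0.0549]
eef_rot: [3.141, -0.0, -0.065]
force: [0.1, -1.7, 4.4]
grip_width: 0.006
```

Request:
arm_command(
  increments=[
    {"slide": [0.0,0.0015,-0.0005],"yaw": 0,"gripper": 0.064},
    {"slide": [0.0,0.003,-0.0005],"yaw": 0,"gripper": 0.064},
    {"slide": [0.0,0.004,-0.0005],"yaw": 0,"gripper": 0.064},
  ],
)

```text
time_s: 12.98
ee_pos: [0.667, -0.0869, 0.0547]
eef_rot: [3.14, -0.001, -0.065]
force: [-0.6, -7.7, 5.6]
grip_width: 0.0059
```

Request:
arm_command(
  increments=[
    {"slide": [0.0,0.002,0],"yaw": 0,"gripper": 0.064},
    {"slide": [0.0,0.003,0],"yaw": 0,"gripper": 0.064},
    {"slide": [0.0,0.004,0],"yaw": 0,"gripper": 0.064},
  ],
)

```text
time_s: 13.35
ee_pos: [0.6673, -0.0822, 0.0547]
eef_rot: [3.141, -0.002, -0.065]
force: [2.4, -3.5, 4.7]
grip_width: 0.006
```

It cammed under and the sleeve is sliding at about 3.5 N. Continuing.

Request:
arm_command(
  increments=[
    {"slide": [0.0003,0.004,0],"yaw": 0,"gripper": 0.064},
    {"slide": [0.0005,0.008,0],"yaw": 0,"gripper": 0.064},
    {"slide": [0.0007,0.012,0],"yaw": 0,"gripper": 0.064},
    {"slide": [0.001,0.016,0],"yaw": 0,"gripper": 0.064},
    {"slide": [0.0013,0.02,0],"yaw": 0,"gripper": 0.064},
    {"slide": [0.0016,0.024,0],"yaw": 0,"gripper": 0.064},
    {"slide": [0.002,0.028,0],"yaw": 0,"gripper": 0.064},
    {"slide": [0.002,0.03,0],"yaw": 0,"gripper": 0.064},
  ],
)

```text
time_s: 14.35
ee_pos: [0.6691, -0.0526, 0.0547]
eef_rot: [3.14, -0.001, -0.065]
force: [2.2, -8.4, 4.5]
grip_width: 0.0061
```

Request:
arm_command(
  increments=[
    {"slide": [0.0002,0.002,0],"yaw": 0,"gripper": 0.064},
    {"slide": [0.0003,0.004,0],"yaw": 0,"gripper": 0.064},
    {"slide": [0.0004,0.006,0],"yaw": 0,"gripper": 0.064},
    {"slide": [0.0005,0.008,0],"yaw": 0,"gripper": 0.064},
  ],
)

```text
time_s: 14.85
ee_pos: [0.6697, -0.0442, 0.0547]
eef_rot: [3.141, -0.001, -0.065]
force: [2.4, -3.4, 4.7]
grip_width: 0.006
```

Request:
arm_command(
  increments=[
    {"slide": [0.0001,0.001,0],"yaw": 0,"gripper": 0.064},
    {"slide": [0.0002,0.002,0],"yaw": 0,"gripper": 0.064},
    {"slide": [0.0002,0.003,0],"yaw": 0,"gripper": 0.064},
  ],
)

```text
time_s: 15.22
ee_pos: [0.6698, -0.0414, 0.0547]
eef_rot: [3.141, -0.001, -0.065]
force: [1.7, -5.5, 5.8]
grip_width: 0.0061
```

Request:
arm_command(
  increments=[
    {"slide": [0.0001,0.001,0],"yaw": 0,"gripper": 0.064},
    {"slide": [0.0002,0.002,0],"yaw": 0,"gripper": 0.064},
    {"slide": [0.0002,0.003,0],"yaw": 0,"gripper": 0.064},
  ],
)

```text
time_s: 15.6
ee_pos: [0.67, -0.0394, 0.0547]
eef_rot: [3.139, -0.001, -0.066]
force: [1.6, -13.3, 5.6]
grip_width: 0.006
```

The force rose to 13 N, so the sleeve has probably locked. I'll back off and look.

Request:
arm_command(
  increments=[
    {"slide": [0.0,-0.003,0.001],"yaw": 0,"gripper": 0.064},
    {"slide": [0.0,-0.003,0.02],"yaw": 0,"gripper": 0.064},
    {"slide": [0,-0.003,0.06],"yaw": 0,"gripper": 0.064},
    {"slide": [-0.03,0.0,0.1],"yaw": 0,"gripper": 0.064},
    {"slide": [-0.08,0.04,0.14],"yaw": 0,"gripper": 0.064},
    {"slide": [-0.08,0.05,0.14],"yaw": 0,"gripper": 0.064},
  ],
)

```text
time_s: 16.35
ee_pos: [0.5888, 0.0135, 0.198]
eef_rot: [-3.141, -0.004, -0.064]
force: [0.4, 0.1, -0.1]
grip_width: 0.0061
```

```bash
python3 - <<'E'
from h import *
import pickle
c=shot('wrist'); pickle.dump(c,open('w7.pkl','wb'))
o=readout.get_obs();print(o['ee_pos'],o['force'])
cv2.imwrite('pics/w7.png',cv2.cvtColor(cv2.resize(c['color'][60:240,40:420],(798,378),interpolation=cv2.INTER_CUBIC),cv2.COLOR_RGB2BGR))
E
```

```text
[0.58885199 0.01486482 0.19748632] [-0.58068146  1.3099703  -0.16890005]
```

View pics/w7.png

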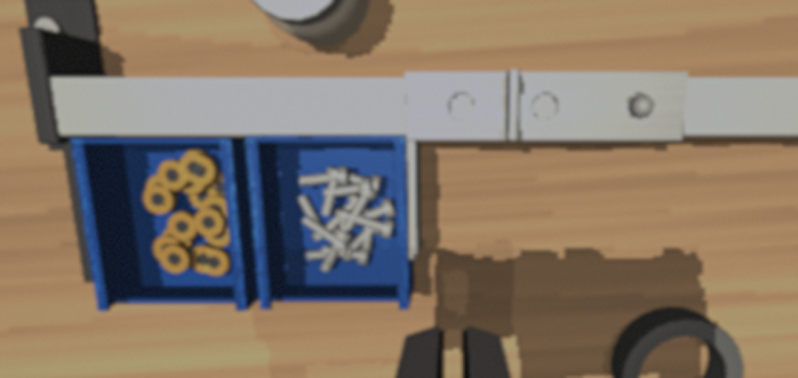

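The row is shut: the button stands in the rear hole at (640,104), and the bin is square against the tube between the stop and the neighbour. One numeric check, then I'll hand in.

```bash
python3 - <<'E'
from h import *
import pickle
np.set_printoptions(precision=4,suppress=True)
c=pickle.load(open('w7.pkl','rb')); q=lambda x,y,z:ray(c,(40+x/2.1,60+y/2.1),z)[:2]
a=-.065;D=lambda p:np.array([[np.cos(a),np.sin(a)],[-np.sin(a),np.cos(a)]])@(p-np.array([.667,-.0924]))
print('pin up',D(q(641,103,.061)),'tab face (66)',D(q(520,104,.0625)),'stop face(125)',D(q(409,200,.05)))
P=[D(q(x,y,.05)) for x,y in((247,138),(406,137),(408,305),(263,306))];print('bin',P,np.mean(P,0))
print('neighbour',np.mean([D(q(x,y,.05)) for x,y in((72,140),(233,138),(245,305),(100,307))],0))
print(job.hand_in())
E
```

```text
pin up [0.0014 0.0013] tab face (66) [0.0007 0.0649] stop face(125) [-0.0509  0.1247]
bin [array([-0.0169,  0.2133]), array([-0.0162,  0.1258]), array([-0.1129,  0.1264]), array([-0.1136,  0.2122])] [-0.0649  0.1694]
neighbour [-0.0656  0.2656]
the job is handed in; nothing more can be done
None
```

I pushed the bin back against the rail, pressed the button flush and slid the sleeve until it locked in the next hole. I handed the job in at about 16 s.

- **Bin:** I pushed it with both fingers on its front lip until it was square and the force jumped to 22 N against the tube. The last picture puts its centre at x = -65 mm, y = 169 mm in the rail's frame. The back edge is about 1 to 2 mm from the tube, with no visible turn.
- **Sleeve:** The first two tries failed and only pushed against the locked sleeve, with up to 33 N at the wrist. The bevelled finger tips slid off the button before it was flush. Opening the jaws 6 mm let the rear finger hold the button while the front finger pushed the tab; it then cammed under at about 8 N.
- **Last checks:** I measured the stop face at y = 125 mm (expected 125). The tab face came out at 65 mm, about 63.6 mm from the button as measured in the same picture (expected 66). The 1 to 2 mm gap is within measuring error. The button looks raised in the hole, and the push force rose to 13 N there, which fits a lock.
- **Other things:** The neighbour bin was measured at y = 266 mm (expected about 267), and the gripper was clear of everything. I saw no sign that anything else moved, but I did not measure the other things again.

The button's height was judged only from the picture and the lock force, not measured directly.

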